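# Try the parts case lid, free its catch if it holds, and hold the lid open

### The arm

A 6-joint arm with a two-finger parallel gripper is mounted at the origin on a cart in front of the work surface, level with it; the furniture and walls round the work are solid. World frame = base frame: x ahead of the robot, y to its left, z up, the work surface at z = 0. Lengths are in m, angles in rad, forces in N, time in s.
With the tool pointing down it reaches from about 0.25 to 0.775 m from the base axis. Payload 4 kg.
Tool frame: the origin (TCP) lies midway between the tips of the shut fingers; the grasp point (between the pads) lies 19 mm behind it; z points along the fingers, y is the direction in which the jaws open and shut (so a half turn about z gives the same grasp; the last joint's range is limited). The gripper opens to 94 mm and grips with 3 to 60 N. Pads are 16 mm wide; open, the fingers measure 119 mm over their backs; the gripper's body (75 mm by 177 mm) begins 78 mm behind the grasp point.
Start: joints at [-1.311, 0.087, 1.371, -0, 1.684, -0.103], TCP at [0.195, -0.514, 0.206] pointing down, gripper open.
Joint ranges: [-3.1, 3.1], [-0.76, 2.03], [0.27, 2.55], [-1.08, 4.22], [0.17, 2.65], [-2.57, 2.57]. Speed limits (rad/s): [2.79, 2.79, 3.14, 3.14, 3.14, 3.14].

### API

Orientations are given as [roll, pitch, yaw] about the fixed x, y, z axes, in that order (R = Rz(yaw) Ry(pitch) Rx(roll)).
In Python, from bench import robot gives the robot as it stands.
- The arm moves only by the tool drive_tool, never from a script. Its argument "series" is a list that holds one entry, the list of rows, each a list of 7 numbers: the turn, a rotation vector about the tool's x, y, z in rad, then the shift along the tool's x, y, z in cm, then the opening in per cent of the stroke, from 0 (shut) to 100 (fully open). In form: [[[rx, ry, rz, tx, ty, tz, fingers], ...]]. A call has 1 to 20 rows; each row is the pose to reach, as a shift and turn from the pose measured when the call began, along the tool's axes at that moment; what a row does not reach only later rows make up. A row lasts 1/10 s, in which the tool goes at most 50 mm and 8.59 degrees, less where a joint would pass 70% of its speed; a pose out of reach is approached as far as the arm can. A call with a gripper value outside its range is refused whole. The fingers move at their own pace and stop on an object; the grip force is fixed at half the most. Time passes only in rows, so rows that repeat a pose let the fingers close. It gives the time, the measured TCP pose, the force and the opening at its end, in the units of the state.
- robot.get_obs(): the state, without advancing time (a new reading comes with each control period).
- robot.snapshot(name): name is "scene" or "top" or "wrist"; returns a dict with "img" (420x560x3 uint8, blue, green, red), "depth" (420x560 float32, m along the optical axis (not along the pixel's ray), 0 where there is no reading), "vertical_fov" (degrees; the focal length in pixels is half the picture's height over the tangent of half this angle, whatever the lens; pixels are square), "cx", "cy" (the principal point, pixels), "rvec" (rotation vector, rad) and "tvec" (3), from world to camera coordinates, as OpenCV has them. Camera axes: x right, y down, z forward; pixel columns grow to the right and rows downward; lengths in m; the calibration is good to about 2 mm. A picture is of the moment at which its call begins.
- robot.close_job(): hands the job in, once; it reports no verdict.
The state is a dict: "time": time; "joint_positions": joint angles; "qvel": joint speeds; "joint_torque": joint torques, N m; "tool_pos": TCP position; "ee_rot": TCP orientation; "wrist_force": force on the tool from outside, world axes, zero at the start; "wrist_torque": the same for the moment, N m; "width": finger opening in m.
Only numpy, scipy, OpenCV 4.12 (cv2) and the standard library are available. Lean on these libraries where they do the work, as an engineer would, in place of code of your own. Each camera call takes 0.05 s, during which the arm holds its last target.

### The job

Before you touch the red catch knob, tug the lid of the green parts case upward by its steel handle to learn whether the catch is holding it. If it is caught, slide the red knob across to the other end of its slot, then lift the lid by its handle at least half-way (45 degrees or a little more) and finish while still holding it up by the handle: the lid is sprung and shuts if let go. Leave the tape roll, pliers and screwdriver beside the case where they lie.

Things in the scene. Friction and masses are not known exactly. Their poses are not given: they have to be found in the camera images.
- case: Green sheet-steel parts case fixed to the worktop, 140 deep (its x) x 260 wide (its y) x 70 mm high without lid; origin at the centre of its underside, front towards its -x, z up. The closed lid's top is 80 mm above the worktop.
- case_hinge (a point): Point on the lid's hinge axis, at the rear top edge of the case, 70 mm above the worktop, level across the case with the middle of the handle (that is, at y = -55 mm of the case). The hinge axis runs along the case's y.
- lid (a joint): Lid angle in rad: 0 shut, grows as the front edge rises, stop at 1.4. A spring and the lid's weight always shut it (2 to 8 N upward at the handle lift a free lid; a hard grip on the bar adds some drag). When the catch holds it, the lid comes up only about 0.04 rad (the handle some 6 mm) and then is held rigidly.
- pull_grip (a point): Middle of the lid's steel handle: a round bar 10 mm thick along the case's y, 82 mm long between its arms, 44 mm in front of the lid's front edge; with the lid shut its axis is 75 mm above the worktop, 184 mm in front of the hinge axis and 5 mm above it. Free space all round the bar, so fingers can close on it from above, one in front of and one behind it, and it turns between them as the lid rises.
- flap: The lid itself with its handle and, underneath behind the catch, the steel bracket that the catch hooks (out of sight while shut): 144 x 266 x 8 mm; origin on the hinge axis in the middle of the width, axes as the case's when shut.
- knob_grip (a point): Centre of the red catch knob's stem, half-way up: upright, round, 14 mm in diameter, standing from 57 to 80 mm above the worktop (collar of 18 mm below), 28 mm in front of the case's front face, to the left of the handle seen from the robot. Axes as the case's.
- thumb (a joint): Catch slide in m: 0 at the left end of its slot (case +y), 0.024 at the right end (case -y); starts within 4 mm of the left end. It stays where it is put; about 2 to 3 N move it. One end hooks the lid and the other leaves it free. The case can be fitted either way round and nothing to be seen tells which: so at the start the lid may be caught (then the right end frees it) or free (then the right end would hook it).
- catch: Dark steel housing of the catch on the case's front face, 46 x 76 x 20 mm, its top 50 mm above the worktop; origin at the middle of its height on the front face. It carries the knob and the tongue inside the case.
- tape_roll: Roll of cream masking tape lying flat left of the case, 100 x 98 x 25 mm; origin at the centre of its underside. To be left alone.
- pliers: Pliers with red grips lying right of the case, 55 x 185 x 14 mm; origin at the centre of the underside. To be left alone.
- driver: Screwdriver with a yellow grip lying in front of the case, 27 x 140 x 27 mm; origin at the centre of the underside. To be left alone.

How it is judged:
On the way:
1. the lid is tugged with the knob still where it was: either the catch is felt to hold it (over 3 N) or the lid comes up (distance of knob_grip from where it was at the start of the episode below 0.004 m and contact force between the fingers and flap above 0.5 N and (contact force between catch and flap above 3 N or value of joint lid above 0.1 rad)), for 0.1 s.
At the end, for the whole second after the job is handed in: The lid stands open more than 0.7 rad (40 degrees) and still (under 0.1 rad/s), held up by the fingers on its handle (over 0.8 N; grasp point within 60 mm of the middle of the handle); tape roll, pliers and screwdriver within 20 mm of where they lay (value of joint lid above 0.7 rad and contact force between the fingers and flap above 0.8 N and distance between the grasp point and pull_grip below 0.06 m and velocity of joint lid between -0.1 and 0.1 rad/s and distance of each of tape_roll, pliers, driver from where it was at the start of the episode below 0.02 m); the arm keeps its last pose, push and grip.
It fails at once if the tape roll, the pliers or the screwdriver is pushed more than 20 mm (distance of any of tape_roll, pliers, driver from where it was at the start of the episode above 0.02 m).
It also fails if it takes over 59 s, if anything falls off the work surface, if the arm or the gripper's body presses on something with over 40 N, if the wrist force passes 120 N, or if a joint passes its speed limit or range.

## Working session

There is one attempt and no reset: what is moved stays moved. The work goes in short steps, Python scripts to look and compute and a tool call to move; the robot and the scene stay as the last step left them, time stands still between calls to the robot, and variables do not carry over. Pictures are saved under pics/ and viewed, and the job is handed in when it is done.

Besides the shell and the picture viewer there is one more tool, called after "Emit:" as name(argument=value, ...) on one line, values as JSON. drive_tool: Moves the arm, as the interface text tells. Its arguments: {"type":"object","properties":{"series":{"type":"array","items":{"type":"array","items":{"type":"array","items":{"type":"number"}}}}},"required":["series"]}

```bash
mkdir -p pics; ls; python3 - <<'E'
from bench import robot
import cv2,pickle
o=robot.get_obs();print(o)
for n in("scene","top"):
    s=robot.snapshot(n);cv2.imwrite(f"pics/{n}0.png",s["img"]);pickle.dump(s,open(f"{n}0.pkl","wb"))
    print(n,s["vertical_fov"],s["cx"],s["cy"],s["rvec"],s["tvec"])
E
```

```text
pics
{'time': 0.0, 'joint_positions': array([-1.31110357e+00,  8.79598583e-02,  1.37223143e+00, -1.81714708e-05,
        1.68360450e+00, -1.03107763e-01]), 'qvel': array([-0.00137045,  0.00061837, -0.0013276 ,  0.00091305, -0.0001336 ,
        0.00088124]), 'joint_torque': array([ 1.76301732e-03, -3.40181351e+01, -3.02426434e+01,  7.19982502e-02,
        3.30137741e-02, -1.78894861e-04]), 'tool_pos': array([ 0.19503643, -0.51367365,  0.20431311]), 'ee_rot': array([-3.13939936e+00, -2.08792947e-04,  3.62798270e-01]), 'wrist_force': array([0.48189379, 0.15718534, 0.16715488]), 'wrist_torque': array([0.02228189, 0.03046289, 0.01947895]), 'width': 0.09404394157660968}
scene 50.64722897119556 277.6819805851022 211.61530448789506 [ 0.88449005 -2.4023979   1.22085896] [0.44342992 0.24222856 0.76424099]
top 47.71533679486014 281.03296567669906 204.24892002470258 [ 2.13640214 -2.12098601  0.23698794] [0.02597005 0.5721813  1.20266041]
```

View pics/top0.png

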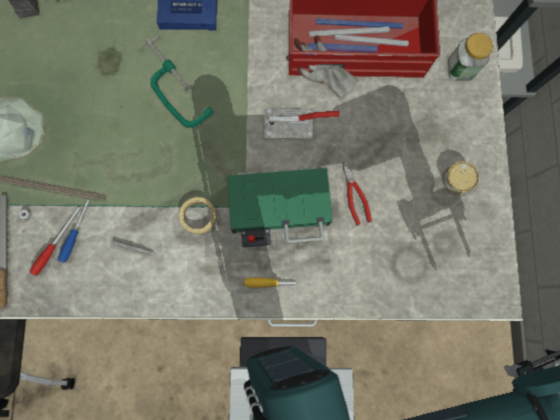

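View pics/scene0.png

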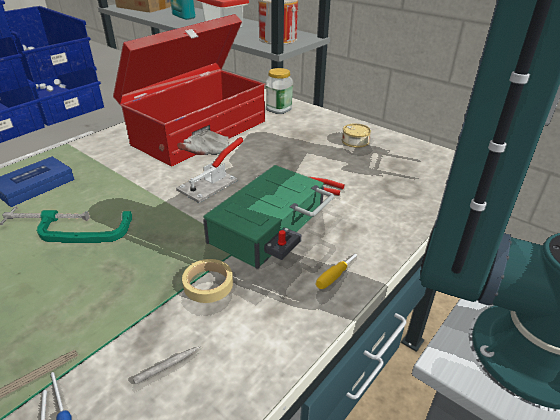

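The top view shows the green case (lid corners about (228,175), (328,170), (331,222), (233,230)). The handle bar is near (306,239), the knob near (252,238), the screwdriver at (268,283), the tape at (197,215) and the pliers at (357,197). Next I'll measure them.

```bash
cat > h.py <<'E'
import numpy as np,cv2,pickle
def cam(s):
    f=210/np.tan(np.radians(s["vertical_fov"])/2)
    R=cv2.Rodrigues(np.array(s["rvec"],float))[0];return f,R,np.array(s["tvec"],float)
def ray(s,u,v,z):
    f,R,t=cam(s);d=R.T@np.array([(u-s["cx"])/f,(v-s["cy"])/f,1]);c=-R.T@t
    return c+d*(z-c[2])/d[2]
def pix(s,p):
    f,R,t=cam(s);q=R@np.array(p)+t;return f*q[0]/q[2]+s["cx"],f*q[1]/q[2]+s["cy"]
def depthpt(s,u,v):
    f,R,t=cam(s);z=s["depth"][v,u];return R.T@(np.array([(u-s["cx"])/f*z,(v-s["cy"])/f*z,z])-t)
def cloud(s):
    f,R,t=cam(s);v,u=np.mgrid[:420,:560];z=s["depth"].astype(float)
    q=np.stack([(u-s["cx"])/f*z,(v-s["cy"])/f*z,z],-1)-t;return q@R
E
python3 - <<'E'
from h import *
for n in("top","scene"):
    s=pickle.load(open(n+"0.pkl","rb"));P=cloud(s);b,g,r=[s["img"][...,i].astype(int) for i in range(3)]
    ok=(s["depth"]>0)
    box=(P[...,0]>.3)&(P[...,0]<.75)&(abs(P[...,1])<.35)
    lid=ok&box&(P[...,2]>.074)&(P[...,2]<.088)&(g>r+15)
    pts=P[lid][:,:2].astype(np.float32);print(n,lid.sum(),cv2.minAreaRect(pts),P[lid][:,2].mean())
    kn=ok&box&(r>140)&(g<70)&(b<70)&(P[...,2]>.04); k=P[kn];print("knob",len(k),k.mean(0) if len(k) else 0,k.max(0) if len(k) else 0)
    vv,uu=np.nonzero(kn);print(uu.mean() if len(uu) else 0,vv.mean() if len(vv) else 0)
    ha=ok&box&(P[...,2]>.066)&(P[...,2]<.088)&(g<r+12)&~kn
    vv,uu=np.nonzero(ha);print("handle",len(uu));np.save(n+"ha.npy",P[ha])
    if len(uu):print(P[ha].mean(0),P[ha].min(0),P[ha].max(0))
    x0,y0,x1,y1=(180,150,390,300) if n=="top" else (170,150,380,300)
    cv2.imwrite(f"pics/{n}0z.png",cv2.resize(s["img"][y0:y1,x0:x1],None,fx=3.8,fy=3.8,interpolation=cv2.INTER_CUBIC))
E
```

```text
top 5183 ((0.5833154916763306, 0.0346146821975708), (0.14772160351276398, 0.26506876945495605), 5.207622051239014) 0.07877052876456977
knob 5 [0.47996702 0.10772158 0.07962244] [0.48113457 0.10980539 0.08254724]
250.8 237.4
handle 379
[ 0.51802717 -0.0154683   0.07737941] [ 0.46900255 -0.10029765  0.06641367] [0.67207368 0.15718379 0.08550116]
scene 4398 ((0.5665693879127502, 0.03432483971118927), (0.18795354664325714, 0.2708108127117157), 4.299424171447754) 0.07891683537453123
knob 37 [0.47861188 0.11020652 0.06977751] [0.48574816 0.11693157 0.08154679]
281.27027027027026 236.32432432432432
handle 374
[ 0.5044386  -0.00066206  0.07656157] [ 0.46732489 -0.10159084  0.06615922] [0.66974217 0.17500564 0.08204859]
```

View pics/top0z.png

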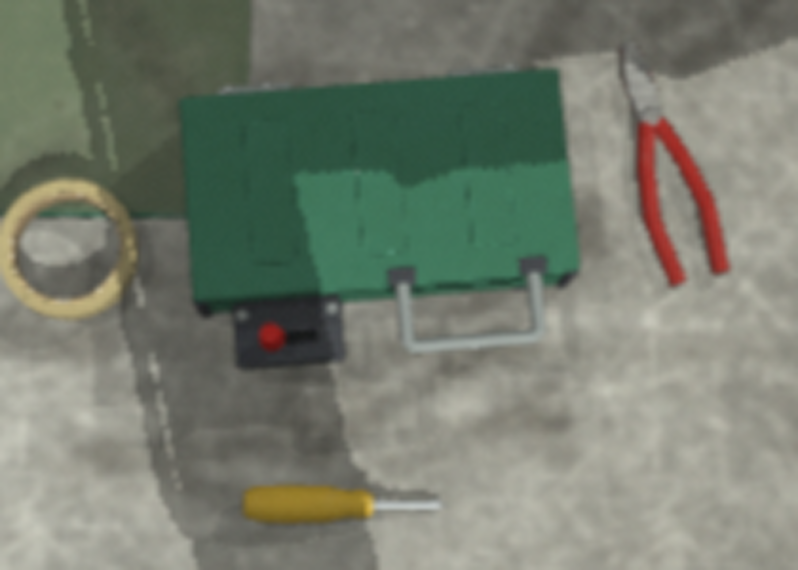

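In the zoom, the bar ends are near (412,345) and (540,338), the knob top at (271,336), and the screwdriver lies in front.

```bash
python3 - <<'E'
from h import *
s=pickle.load(open("top0.pkl","rb"))
Z=lambda x,y:(180+(x+.5)/3.8-.5,150+(y+.5)/3.8-.5)
a=ray(s,*Z(411,345),.076);b=ray(s,*Z(540,338),.076)
print("bar",a,b,(a+b)/2,np.linalg.norm(a-b))
y=a-b;y/=np.linalg.norm(y);print("yaw",np.arctan2(-y[0],y[1]))
print("knob top",ray(s,*Z(271,336),.080))
for p in[(181,98),(557,68),(578,270),(200,300)]:print("lid",ray(s,*Z(*p),.08))
for p in[(248,505),(370,505),(440,505)]:print("driver",ray(s,*Z(*p),.012))
for p in[(678,282),(625,50)]:print("pliers",ray(s,*Z(*p),.01))
P=np.load("topha.npy");Q=np.load("sceneha.npy")
for P in(P,Q):
  m=(P[:,0]<.5)&(P[:,1]<.06)&(P[:,1]>-.07);c=P[m];print(len(c),c.mean(0),cv2.fitLine(c[:,:2].astype(np.float32),cv2.DIST_HUBER,0,.01,.01).ravel(), np.percentile(c[:,1],[2,98]))
E
```

```text
bar [0.47337838 0.01277076 0.076     ] [ 0.47883175 -0.07476872  0.076     ] [ 0.47610507 -0.03099898  0.076     ] 0.08770917907985866
yaw 0.062215730013011256
knob top [0.47824208 0.10730227 0.08      ]
lid [0.6429955 0.1722085 0.08     ]
lid [ 0.66754647 -0.08848445  0.08      ]
lid [ 0.5251168  -0.10084587  0.08      ]
lid [0.50231163 0.15562296 0.08      ]
driver [0.3680598  0.12395892 0.012     ]
driver [0.36853661 0.03875356 0.012     ]
driver [ 0.36881092 -0.01026469  0.012     ]
pliers [ 0.52855602 -0.18232359  0.01      ]
pliers [ 0.701726   -0.14768144  0.01      ]
163 [ 0.47834314 -0.01820914  0.07767348] [ 0.0147232   0.9998916   0.4768343  -0.01882616] [-0.06736318  0.01998391]
180 [ 0.4785617  -0.01617201  0.07722185] [ 5.5416027e-04  9.9999982e-01  4.7646067e-01 -2.7601125e-02] [-0.06941951  0.02254254]
```

```bash
cat >> h.py <<'E'
from scipy.spatial.transform import Rotation as Ro
def rel(o,p,rpy=None):
    R=Ro.from_euler("xyz",o["ee_rot"]);T=R if rpy is None else Ro.from_euler("xyz",rpy)
    return (R.inv()*T).as_rotvec().round(4),(100*R.inv().apply(np.array(p)-o["tool_pos"])).round(2)
E
python3 - <<'E'
from h import *
from bench import robot
o=robot.get_obs();print(o["time"]);print(rel(o,[.4745,-.031,.16],[np.pi,0,np.pi/2+.09]))
E
```

```text
0.1
(array([-0.0016, -0.0014, -1.298 ]), array([ 43.26, -35.2 ,   4.52]))
```

Emit:
drive_tool(series=[[[0, 0, -0.2, 6, -5, 0.5, 45], [0, 0, -0.4, 12, -10, 1, 45], [0, 0, -0.6, 18, -15, 1.5, 45], [0, 0, -0.8, 24, -20, 2, 45], [0, 0, -1.0, 30, -25, 3, 45], [0, 0, -1.2, 36, -30, 4, 45], [0, 0, -1.298, 43.3, -35.2, 4.5, 45], [0, 0, -1.298, 43.3, -35.2, 4.5, 45], [0, 0, -1.298, 43.3, -35.2, 4.5, 45], [0, 0, -1.298, 43.3, -35.2, 4.5, 45], [0, 0, -1.298, 43.3, -35.2, 4.5, 45], [0, 0, -1.298, 43.3, -35.2, 4.5, 45], [0, 0, -1.298, 43.3, -35.2, 4.5, 45], [0, 0, -1.298, 43.3, -35.2, 4.5, 45]]])

```text
time: 1.5
tool_pos: [0.4744, -0.0318, 0.1599]
ee_rot: [-3.14, -0.001, 1.66]
wrist_force: [-0.1, -0.3, -0.3]
width: 0.0422
```

```bash
python3 - <<'E'
from h import *
from bench import robot
o=robot.get_obs();print(o["time"],o["tool_pos"],o["ee_rot"],o["joint_positions"],o["width"]);print(rel(o,[.4745,-.031,.057],[np.pi,0,np.pi/2+.09]))
for n in("scene","wrist"):
  s=robot.snapshot(n);cv2.imwrite(f"pics/{n}1.png",s["img"]);pickle.dump(s,open(n+"1.pkl","wb"))
print(pix(s,[.4745,-.031,.075]))
E
```

```text
1.5 [ 0.47435528 -0.03177185  0.15994659] [-3.14003655e+00 -1.22963754e-03  1.66033747e+00] [-1.86778681e-01 -6.50282402e-02  1.61460003e+00  7.58661016e-04
  1.59385340e+00 -2.76303987e-01] 0.0422166558366635
(array([-0.0016, -0.0012, -0.0005]), array([ 0.06,  0.04, 10.29]))
(np.float64(273.93385960652205), np.float64(211.65932113076593))
```

View pics/wrist1.png

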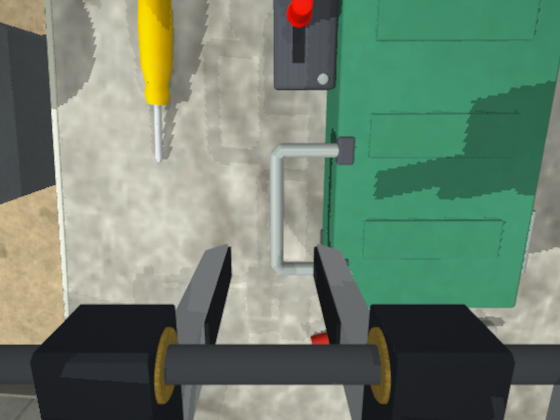

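View pics/scene1.png

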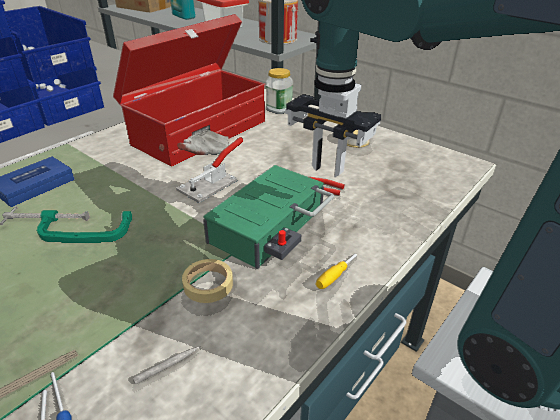

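In the wrist view, the bar runs from (277,150) to (277,268), about 2 mm nearer the case than I predicted. The fingers straddle it clear of the lid, so I'll descend.

Emit:
drive_tool(series=[[[0, 0, 0, 0.05, 0.1, 2.5, 45], [0, 0, 0, 0.05, 0.15, 5, 45], [0, 0, 0, 0.05, 0.15, 7.5, 45], [0, 0, 0, 0.05, 0.15, 9.5, 45], [0, 0, 0, 0.05, 0.15, 10.3, 45], [0, 0, 0, 0.05, 0.15, 10.3, 45], [0, 0, 0, 0.05, 0.15, 10.3, 45]]])

```text
time: 2.3
tool_pos: [0.4764, -0.0325, 0.0585]
ee_rot: [3.14, -0.001, 1.657]
wrist_force: [-0.5, 0.1, -0.2]
width: 0.0423
```

Emit:
drive_tool(series=[[[0, 0, 0, 0, 0, 0, 0], [0, 0, 0, 0, 0, 0, 0], [0, 0, 0, 0, 0, 0, 0], [0, 0, 0, 0, 0, 0, 0], [0, 0, 0, 0, 0, 0, 0], [0, 0, 0, 0, 0, 0, 0], [0, 0, 0, 0, 0, 0, 0], [0, 0, 0, 0, 0, 0, 0]]])

```text
time: 3.1
tool_pos: [0.4776, -0.0324, 0.059]
ee_rot: [3.137, -0.001, 1.657]
wrist_force: [4.9, 0.8, -1.4]
width: 0.0091
```

Gripped, with a width of about 9 mm. Now a gentle tug.

Emit:
drive_tool(series=[[[0, 0, 0, 0, 0.1, -0.3, 0], [0, 0, 0, 0, 0.1, -0.6, 0], [0, 0, 0, 0, 0.1, -0.8, 0], [0, 0, 0, 0, 0.1, -0.9, 0], [0, 0, 0, 0, 0.1, -0.9, 0], [0, 0, 0, 0, 0.1, -0.9, 0]]])

```text
time: 3.7
tool_pos: [0.4779, -0.0323, 0.0672]
ee_rot: [3.139, -0.001, 1.657]
wrist_force: [3.4, -1.1, -7.3]
width: 0.0088
```

Emit:
drive_tool(series=[[[0, 0, 0, 0, 0, -0.2, 0], [0, 0, 0, 0, 0, -0.4, 0], [0, 0, 0, 0, 0, -0.6, 0], [0, 0, 0, 0, 0, -0.6, 0], [0, 0, 0, 0, 0, -0.6, 0]]])

```text
time: 4.2
tool_pos: [0.478, -0.0323, 0.069]
ee_rot: [3.14, -0.001, 1.657]
wrist_force: [11.7, -2.3, -24.8]
width: 0.0093
```

Only about 2 mm of movement for 17 N more, so the catch holds the lid (25 N). I'll relax, release and go up to the knob.

Emit:
drive_tool(series=[[[0, 0, 0, 0, 0, 0.4, 0], [0, 0, 0, 0, 0, 0.8, 0], [0, 0, 0, 0, 0, 1.0, 0], [0, 0, 0, 0, 0, 1.0, 45], [0, 0, 0, 0, 0, 1.0, 45], [0, 0, 0, 0, 0, 1.0, 45], [0, 0, 0, 0, 0, 1.0, 45], [0, 0, 0, 0, 0, -1.5, 45], [0, 0, 0, 0, 0, -4.5, 45], [0, 0, 0, 0, 0, -7, 45], [0, 0, 0, 0, 0, -7, 45]]])

```text
time: 5.3
tool_pos: [0.4805, -0.0328, 0.1436]
ee_rot: [3.131, 0.001, 1.657]
wrist_force: [0.2, -0.3, 0.4]
width: 0.0425
```

```bash
python3 - <<'E'
from h import *
from bench import robot
o=robot.get_obs();print(o["time"],o["tool_pos"],o["wrist_force"],o["width"])
for n in("top","wrist"):
  s=robot.snapshot(n);cv2.imwrite(f"pics/{n}2.png",s["img"]);pickle.dump(s,open(n+"2.pkl","wb"))
E
```

```text
5.3 [ 0.48048109 -0.03279874  0.14361919] [ 0.23974964 -0.26966804  0.36862105] 0.04249320642343712
```

View pics/wrist2.png

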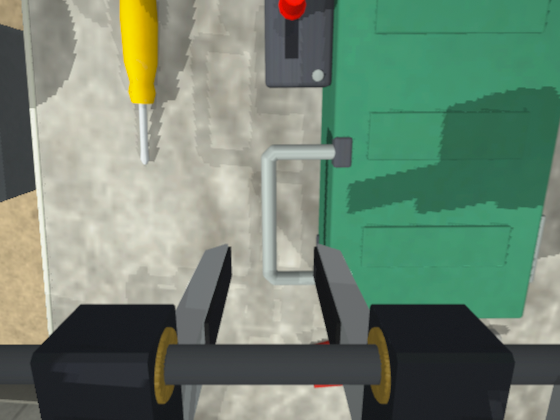

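The lid is shut again and the bar is at x≈270 px. The knob (293,9) stands in front-left of the handle. I'll push it from its left side with the fingers shut.

```bash
python3 - <<'E'
from h import *
from bench import robot
o=robot.get_obs();r=[np.pi,0,np.pi/2+.09]
print(rel(o,[.478,.136,.145],r))
s=pickle.load(open("top2.pkl","rb"))
im=s["img"][150:300,180:390];cv2.imwrite("pics/top2z.png",cv2.resize(im,None,fx=3.8,fy=3.8,interpolation=cv2.INTER_CUBIC))
s=pickle.load(open("wrist2.pkl","rb"))
m=((s["img"][...,2]>150)&(s["img"][...,1]<80))[:40];vv,uu=np.nonzero(m);print(uu.min(),uu.max(),vv.max())
print(ray(s,292,8,.08),"bar mid",ray(s,269.5,214,.078))
E
```

```text
(array([ 0.0028, -0.0012, -0.0038]), array([16.78,  1.45, -0.55]))
278 304 19
[0.47876933 0.09804065 0.08      ] bar mid [ 0.4763225  -0.02709499  0.078     ]
```

Emit:
drive_tool(series=[[[0, 0, 0, 4, 0.4, -0.5, 0], [0, 0, 0, 8, 0.8, -0.5, 0], [0, 0, 0, 12, 1.2, -0.5, 0], [0, 0, 0, 15, 1.45, -0.5, 0], [0, 0, 0, 16.8, 1.45, -0.5, 0], [0, 0, 0, 16.8, 1.45, -0.5, 0], [0, 0, 0, 16.8, 1.45, -0.5, 0]]])

```text
time: 6.1
tool_pos: [0.4771, 0.1358, 0.1429]
ee_rot: [-3.141, -0.0, 1.658]
wrist_force: [-0.0, -0.7, 0.9]
width: 0.0004
```

```bash
python3 - <<'E'
from h import *
from bench import robot
o=robot.get_obs();print(o["time"],o["tool_pos"],o["ee_rot"],o["width"],rel(o,[.478,.136,.062],[np.pi,0,np.pi/2+.09]))
s=robot.snapshot("scene");cv2.imwrite("pics/scene3.png",cv2.resize(s["img"][100:310,150:430],None,fx=2.8,fy=2.8));pickle.dump(s,open("scene3.pkl","wb"))
for d in (.08,.057):
  print(pix(s,[.48,.108,d]))
m=((s["img"][...,2]>140)&(s["img"][...,1]<70))[215:255,265:300];vv,uu=np.nonzero(m);print(uu.mean()+265,uu.min()+265,uu.max()+265,vv.min()+215,vv.max()+215)
E
```

```text
6.1 [0.47710428 0.13580267 0.14289121] [-3.14140948e+00 -1.94329853e-04  1.65781021e+00] 0.0003733431099367581 (array([-0.0002, -0.0002, -0.003 ]), array([0.01, 0.09, 8.09]))
(np.float64(281.5028128849438), np.float64(231.63506364195803))
(np.float64(281.3603615796656), np.float64(240.35979794082346))
282.01149425287355 278 286 230 244
```

View pics/scene3.png

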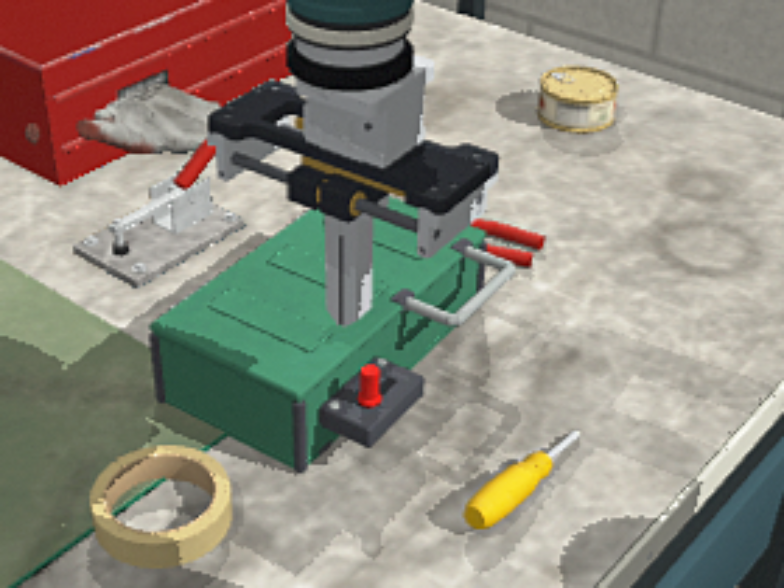

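The knob in the scene view (282, rows 230–244) matches the projected position. I'll descend to its left.

Emit:
drive_tool(series=[[[0, 0, 0, 0, 0.1, 3, 0], [0, 0, 0, 0, 0.1, 6, 0], [0, 0, 0, 0, 0.1, 8.1, 0], [0, 0, 0, 0, 0.1, 8.1, 0], [0, 0, 0, 0, 0.1, 8.1, 0]]])

```text
time: 6.65
tool_pos: [0.4785, 0.1345, 0.0623]
ee_rot: [-3.141, -0.0, 1.655]
wrist_force: [0.0, 0.8, 1.0]
width: 0.0003
```

Emit:
drive_tool(series=[[[0, 0, 0, -0.5, 0, 0, 0], [0, 0, 0, -1.0, 0, 0, 0], [0, 0, 0, -1.4, 0, 0, 0], [0, 0, 0, -1.8, 0, 0, 0], [0, 0, 0, -2.2, 0, 0, 0], [0, 0, 0, -2.6, 0, 0, 0], [0, 0, 0, -2.9, 0, 0, 0], [0, 0, 0, -2.9, 0, 0, 0]]])

```text
time: 7.45
tool_pos: [0.4809, 0.105, 0.0622]
ee_rot: [-3.141, 0.001, 1.655]
wrist_force: [1.1, 1.9, 0.6]
width: 0.0003
```

Emit:
drive_tool(series=[[[0, 0, 0, -0.3, 0, 0, 0], [0, 0, 0, -0.6, 0, 0, 0], [0, 0, 0, -0.8, 0, 0, 0], [0, 0, 0, -0.8, 0, 0, 0]]])

```text
time: 7.85
tool_pos: [0.4814, 0.0999, 0.0623]
ee_rot: [-3.142, -0.006, 1.655]
wrist_force: [-0.1, 9.8, 1.8]
width: 0.0003
```

The push ended against the end stop (9.8 N, with y stopped short of target). I'll back off and rise.

Emit:
drive_tool(series=[[[0, 0, 0, 0.8, 0, 0, 0], [0, 0, 0, 1.6, 0, 0, 0], [0, 0, 0, 1.6, 0, -3, 0], [0, 0, 0, 1.6, 0, -7, 0], [0, 0, 0, 1.6, 0, -9, 20], [0, 0, 0, -3, 0, -9, 45], [0, 0, 0, -7, 0, -9, 45], [0, 0, 0, -11, 0.2, -9, 45], [0, 0, 0, -13, 0.2, -9, 45], [0, 0, 0, -13.3, 0.2, -9, 45], [0, 0, 0, -13.3, 0.2, -9, 45]]])

```text
time: 8.95
tool_pos: [0.4943, -0.0331, 0.1511]
ee_rot: [-3.14, -0.006, 1.654]
wrist_force: [0.4, 0.9, 0.2]
width: 0.0426
```

```bash
python3 - <<'E'
from h import *
from bench import robot
o=robot.get_obs();print(o["time"],o["tool_pos"],o["ee_rot"],o["width"],rel(o,[.478,-.032,.059],[np.pi,0,np.pi/2+.09]))
for n in("scene","wrist"):
  s=robot.snapshot(n);cv2.imwrite(f"pics/{n}4.png",s["img"]);pickle.dump(s,open(n+"4.pkl","wb"))
E
```

```text
8.95 [ 0.49427185 -0.0330555   0.1510596 ] [-3.14041861 -0.00632264  1.65377942] 0.04257321488620547 (array([-0.0012, -0.0063, -0.007 ]), array([ 0.18, -1.6 ,  9.21]))
```

View pics/wrist4.png

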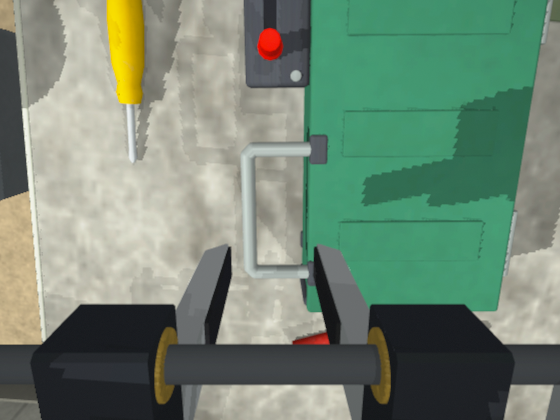

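The knob (270,44) is now at the right end of its slot. The bar is at x≈249 px, so I need to shift -1.6 cm in tool y, then descend and grip.

Emit:
drive_tool(series=[[[0, -0.006, -0.007, 0.2, -1.6, 0, 45], [0, -0.006, -0.007, 0.2, -1.6, 2, 45], [0, -0.006, -0.007, 0.2, -1.6, 4.5, 45], [0, -0.006, -0.007, 0.2, -1.6, 7, 45], [0, -0.006, -0.007, 0.2, -1.6, 9.2, 45], [0, -0.006, -0.007, 0.2, -1.6, 9.2, 45], [0, -0.006, -0.007, 0.2, -1.6, 9.2, 45], [0, -0.006, -0.007, 0.2, -1.6, 9.2, 0], [0, -0.006, -0.007, 0.2, -1.6, 9.2, 0], [0, -0.006, -0.007, 0.2, -1.6, 9.2, 0], [0, -0.006, -0.007, 0.2, -1.6, 9.2, 0], [0, -0.006, -0.007, 0.2, -1.6, 9.2, 0], [0, -0.006, -0.007, 0.2, -1.6, 9.2, 0], [0, -0.006, -0.007, 0.2, -1.6, 9.2, 0]]])

```text
time: 10.45
tool_pos: [0.4774, -0.031, 0.0593]
ee_rot: [-3.139, -0.0, 1.663]
wrist_force: [-3.4, -1.3, 2.4]
width: 0.0091
```

Emit:
drive_tool(series=[[[0, 0, 0, 0, 0, -0.4, 0], [0, 0, 0, 0, 0, -0.8, 0], [0, 0, 0, 0, 0, -1.2, 0], [0, 0, 0, 0, 0.1, -1.6, 0], [0, 0, 0, 0, 0.1, -1.6, 0]]])

```text
time: 10.95
tool_pos: [0.4784, -0.0309, 0.0757]
ee_rot: [-3.139, -0.0, 1.663]
wrist_force: [0.7, -1.1, -3.9]
width: 0.0089
```

The lid came up 16 mm with only 4 N, so it is free. I'll follow the arc.

Emit:
drive_tool(series=[[[0, 0, 0, 0, 0.2, -1.2, 0], [0, 0, 0, 0, 0.44, -2.4, 0], [0, 0, 0, 0, 0.83, -3.75, 0], [0, 0, 0, 0, 1.32, -5.05, 0], [0, 0, 0, 0, 1.92, -6.3, 0], [0, 0, 0, 0, 2.58, -7.5, 0], [0, 0, 0, 0, 2.58, -7.5, 0]]])

```text
time: 11.65
tool_pos: [0.5039, -0.0285, 0.1534]
ee_rot: [-3.138, -0.0, 1.663]
wrist_force: [-6.6, -0.2, -1.9]
width: 0.0086
```

```bash
python3 - <<'E'
from h import *
from bench import robot
o=robot.get_obs();print(o["time"],o["tool_pos"],o["ee_rot"],o["wrist_force"],o["width"],rel(o,[.4784+.0757*.996+.0,-.0309+.0757*.09,.0757+.1284]))
s=robot.snapshot("scene");cv2.imwrite("pics/scene5.png",s["img"])
E
```

```text
11.65 [ 0.5039055  -0.02853392  0.15335069] [-3.13762790e+00 -2.48880009e-05  1.66295896e+00] [-6.58249174 -0.19625407 -1.87125704] 0.00855259611713414 (array([0., 0., 0.]), array([-0.02,  4.99, -5.09]))
```

View pics/scene5.png

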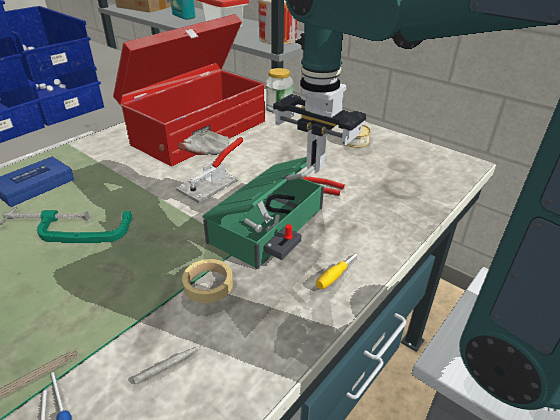

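The lid is opening with the handle in the fingers (scene view, handle near (318,165)). I'll continue along the arc.

Emit:
drive_tool(series=[[[0, 0, 0, 0, 0.75, -1.1, 0], [0, 0, 0, 0, 1.6, -2.1, 0], [0, 0, 0, 0, 2.5, -3.1, 0], [0, 0, 0, 0, 3.5, -4.0, 0], [0, 0, 0, 0, 4.3, -4.6, 0], [0, 0, 0, 0, 5.0, -5.1, 0], [0, 0, 0, 0, 5.0, -5.1, 0], [0, 0, 0, 0, 5.0, -5.1, 0], [0, 0, 0, 0, 5.0, -5.1, 0], [0, 0, 0, 0, 5.0, -5.1, 0]]])

```text
time: 12.7
tool_pos: [0.5507, -0.0242, 0.2069]
ee_rot: [-3.132, 0.001, 1.663]
wrist_force: [-11.3, -1.0, 7.3]
width: 0.0089
```

```bash
python3 - <<'E'
from h import *
from bench import robot
o=robot.get_obs();print(o["time"],o["tool_pos"],o["qvel"].round(3),o["wrist_force"],o["width"])
print("angle",np.arctan2(o["tool_pos"][2]+.019-.07,.184-(o["tool_pos"][0]-.4775))-.027)
for n in("scene","top"):
  s=robot.snapshot(n);cv2.imwrite(f"pics/{n}6.png",s["img"])
E
```

```text
12.7 [ 0.55066915 -0.02422079  0.20685221] [ 0.001  0.     0.002  0.002  0.    -0.   ] [-11.29733377  -1.0269187    7.31113345] 0.00892942316391041
angle 0.9256409870208153
```

View pics/scene6.png

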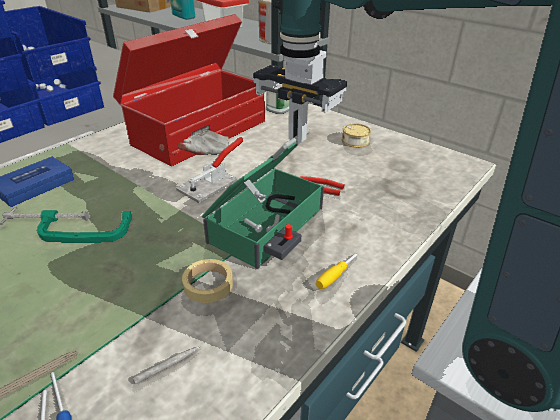

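View pics/top6.png

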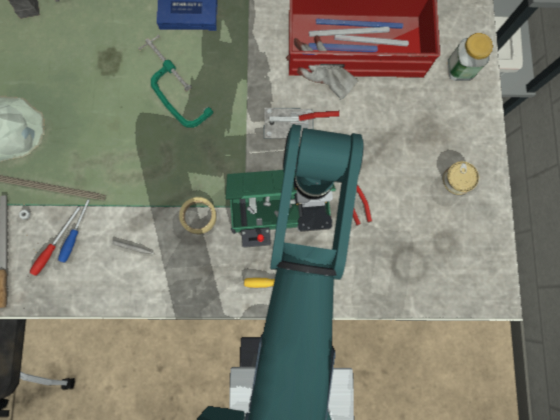

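The lid is at about 0.93 rad and still, with the bar gripped (width 8.9 mm). The tape, pliers and screwdriver look the same as in the first pictures.

```bash
python3 - <<'E'
from bench import robot
print(robot.close_job())
o=robot.get_obs();print(o["time"],o["tool_pos"],o["width"],o["wrist_force"])
E
```

```text
the job is handed in; nothing more can be done
None
the job is handed in; nothing more can be done
```

The lid is up about 53° (0.93 rad, worked out from the tool position) and still held by its handle, and I handed the job in at about 12.8 s.

- **Tug:** I gripped the handle and pulled before touching the knob. The lid stopped after about 10 mm at the tool, with 25 N on the wrist, so the catch was holding it.
- **Knob:** I pushed it to the right end of its slot with the fingers shut, until it hit the stop at about 10 N. The wrist picture showed it at the right end.
- **Lift:** I gripped the handle again. The lid came up freely at about 4 N, and I followed its arc up.
- **Last checks:** The arm was still and the grip was closed on the bar (8.9 mm). The wrist read about 13 N, mostly from my path not quite matching the lid's arc, so the exact angle is slightly uncertain. The tape roll and pliers looked unmoved. So did the screwdriver in the scene view, though the arm partly hid it from above. I judged these by eye and did not measure them again.

No check failed or disagreed, and the hand-in gave no verdict.

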